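# Prime the brush-wash can and set its filler cap to breathe

## Robot

A 7-joint arm with a two-finger parallel gripper is mounted at the origin on the work surface. World frame = base frame: x ahead of the robot, y to its left, z up, the work surface at z = 0. Lengths are in m, angles in rad, forces in N, time in s.
With the tool pointing down it reaches from about 0.425 to 0.8 m from the base axis. Payload 8.3 kg.
Tool frame: the origin (TCP) lies midway between the tips of the shut fingers; the grasp point (between the pads) lies 19 mm behind it (r.pinch_z is the distance from the TCP to the grasp point, in m); z points along the fingers, y is the line along which they close (so a half turn about z gives the same grasp; the last joint's range is limited). The gripper opens to 85 mm and grips with 20 to 120 N. Pads are 22 mm wide; open, the fingers measure 114 mm over their backs; the gripper's body (76 mm by 85 mm) begins 54 mm behind the grasp point. The pads swing forward as they close: fully open they stand 13 mm farther back than shut.
Start: joints at [-1.261, 0.383, 0.016, 1.37, -0.006, 1.388, -0.046], TCP at [0.228, 0.582, 0.231] pointing down, gripper open.
Joint ranges: [-2.95, 2.95], [-0.25, 2.06], [-1.52, 1.56], [0.18, 2.33], [-1.44, 4.58], [0.02, 2.06], [-3.01, 3.01]. Speed limits (rad/s): [2.39, 2.39, 3.01, 3.01, 3.14, 3.14, 3.14].

## Interface

Orientations are given as a unit quaternion [w, x, y, z].
In Python, from workcell import r gives the robot as it stands.
- The arm moves only by the tool send_rows, never from a script. Its argument "plan" is a list of rows, each a list of 7 numbers: the turn, a rotation vector about the tool's x, y, z in rad, then the shift along the tool's x, y, z in mm, then the closure, from 0 (fully open) to 1 (shut). In form: [[wx, wy, wz, x, y, z, hand], ...]. A call has 1 to 12 rows; each row shifts and turns the commanded pose from where the row before left it, along the tool's axes as they then stand; what a row does not reach is not made up. A row lasts 1/10 s, in which the tool goes at most 50 mm and 8.59 degrees, less where a joint would pass 70% of its speed; a pose out of reach is approached as far as the arm can. A call with a gripper value outside its range is refused whole. The fingers move at their own pace and stop on an object; "newtons" is the grip in N (left out, the last holds). Time passes only in rows, so rows that do not move let the fingers close. It gives the time, the measured TCP pose, the force, the opening and the grip force at its end, in the units of the state.
- r.get_state(): the state, without advancing time (a new reading comes with each control period).
- r.snapshot(name): name is "side" or "top"; returns a dict with "pixels" (480x640x3 uint8, blue, green, red), "fx", "fy", "cx", "cy" (pixels), "extrinsics" (4x4, takes a point from camera to world coordinates). Camera axes: x right, y up, looking along -z (the intrinsics and any distortion apply to the point x, -y, -z); pixel columns grow to the right and rows downward; lengths in m; the calibration is good to about 2 mm. A picture is of the moment at which its call begins. There is no depth.
- r.close_job(): hands the job in; it is judged then, once.
The state is a dict: "t": time; "joint_positions": joint angles; "joint_velocities": joint speeds; "effort": joint torques, N m; "position": TCP position; "tcp_rot": TCP orientation; "wrist_force": force on the tool from outside, world axes, zero at the start; "moment": the same for the moment, N m; "gripper_width": finger opening in m; "grasp_force": force on a finger pad.
Only numpy, scipy, OpenCV 4.12 (cv2) and the standard library are available. Lean on these libraries where they do the work, as an engineer would, in place of code of your own. Each camera call takes 0.05 s, during which the arm holds its last target. There are 200 camera calls.

## Task

Get the green brush-wash can ready for use: press its sprung plunger all the way down to its stop and let it come right back up, then screw the black filler cap clockwise until it bottoms out and back it off a quarter turn so that the can can breathe. Finish still holding the cap gripped between the fingers at that setting, keeping still; do not let go. Leave the mug, jar, lid, paint tubes and palette knife where they are.

Things in the scene. Friction and masses are not known exactly. Their poses are not given: they have to be found in the camera images.
- can: the brush-wash can: a low rectangular green metal can with a bare aluminium deck, standing fixed on the table; 130 (its x) x 240 (its y) x 100 mm high (deck height). Origin at the centre of its underside. On the deck stand the plunger, 70 mm from the middle towards the can's +y end, and the filler cap, 70 mm from the middle towards its -y end. The brass drain stub on a long side marks its +x side, a white paper label its -x side. It may stand at any yaw.
- plunger (a joint): how far the sprung plunger is pressed, m: 0 fully up, 0.015 at its stop. Moves straight down; the spring takes 2 N to start and 8 N at the stop, and lifts the plunger again when let go.
- plunger_top (a point): centre of the top face of the plunger head, a flat steel disc 56 mm across and 8 mm thick with a blue dot; 150 mm above the table when up, 135 mm at the stop. Moves with the plunger.
- cap (a joint): angle of the filler cap on its thread, rad: 0 bottomed out (a hard stop), growing as it is unscrewed anticlockwise seen from above (right-hand thread). Starts part-way on, between 1.9 and 3.3. The thread rises 6 mm per turn (about 0.95 mm per rad). Stays where it is left: friction about 0.06 N m.
- filler_cap: the black knurled round filler cap, 44 mm across, 34 mm tall, on an upright axis, with a white line on its top from the centre to the rim and on down its side. Origin at the centre of its underside, 112 mm above the table when bottomed out (top face at 146 mm); its x axis runs along the white line. Below it is a narrower steel neck, 12 mm tall and 38 mm across, standing on the deck.
- cap_grip (a point): point on the filler cap's axis, 22 mm above its underside and 12 mm below its top: a good height to grip; 134 mm above the table when bottomed out. Moves with the cap.
- cap_line (a point): a point on the cap's white line, on the top face 20 mm out from the axis. Turns with the cap.
- stop_mark (a point): red dot, 13 mm across, on the deck beside the cap, 40 mm from its axis towards the can's +x side. The white line points at it when the cap is bottomed out, and a quarter turn anticlockwise of it (towards the plunger) when backed off a quarter turn.
- brush_mug: bystander: white mug 82 mm across, 100 mm tall, with brushes reaching 250 mm above the table. Origin at the centre of its underside.
- jar: bystander: paint-stained jar, 72 mm across, 95 mm tall. Origin at the centre of its underside.
- jar_lid: bystander: dark flat lid, 66 mm across, 10 mm thick, lying close beside the can. Origin at the centre of its underside.
- tube_red: bystander: metal paint tube with a red band, 100 x 30 x 25 mm, lying close beside the can. Origin under its middle; its white cap points to its +x.
- tube_ochre: bystander: the same tube with an ochre band, lying on the table.
- tube_blue: bystander: the same tube with a blue band, lying on the table.
- palette_knife: bystander: palette knife, 200 mm long, 20 mm wide, 15 mm tall, wooden handle to its -x, lying on the table. Origin on the table near its middle.

How it is judged:
By the outcome, as a careful person would: the job done as asked, in the order asked, and still so for the second after the job is handed in, while the arm keeps its last pose, push and grip.
It also fails if it takes over 61 s, if anything falls off the work surface, if the arm or the gripper's body presses on something with over 40 N, if the wrist force passes 120 N, or if a joint passes its speed limit or range.

## Working session

There is one attempt and no reset: what is moved stays moved. The work goes in short steps, Python scripts to look and compute and a tool call to move; the robot and the scene stay as the last step left them, time stands still between calls to the robot, and variables do not carry over. Pictures are saved under pics/ and viewed, at most 10 in all, crops included, and the job is handed in when it is done.

Besides the shell and the picture viewer there is one more tool, called after "Request:" as name([rows], argument=value, ...), one row to a line, values as JSON. send_rows: Moves the arm, as the interface text tells. Its arguments: {"type":"object","properties":{"plan":{"type":"array"},"newtons":{"type":"number"}},"required":["plan"]}

```bash
mkdir -p pics; ls; cat > h.py <<'E'
from workcell import r
import numpy as np, cv2
def snap(n,f=None):
    s=r.snapshot(n)
    if f: cv2.imwrite(f,s["pixels"])
    return s
def ray(s,u,v):
    E=np.array(s["extrinsics"]); d=np.array([(u-s["cx"])/s["fx"],-(v-s["cy"])/s["fy"],-1.])
    return E[:3,3],E[:3,:3]@d
def onz(s,u,v,z):
    o,d=ray(s,u,v); return o+d*(z-o[2])/d[2]
def proj(s,p):
    E=np.array(s["extrinsics"]); c=E[:3,:3].T@(np.array(p)-E[:3,3])
    return s["cx"]+s["fx"]*c[0]/-c[2], s["cy"]+s["fy"]*-c[1]/-c[2]
E
python3 - <<'E'
from h import *
for n in("top","side"):
    s=snap(n,f"pics/{n}0.png"); print(n,s["fx"],s["fy"],s["cx"],s["cy"],np.round(s["extrinsics"],3).tolist(),[k for k in s])
print(r.get_state(), r.pinch_z)
E
```

```text
pics
top 572.5715800008815 572.5715800008815 319.92214549889735 238.0209194988362 [[-0.007, 0.991, -0.136, 0.425], [-1.0, -0.01, -0.024, -0.008], [-0.026, 0.136, 0.99, 1.404], [0.0, 0.0, 0.0, 1.0]] ['pixels', 'fx', 'fy', 'cx', 'cy', 'extrinsics']
side 561.4711165555495 561.4711165555495 321.5993589658617 246.14464727550134 [[0.978, 0.144, -0.148, 0.396], [-0.206, 0.618, -0.759, -0.919], [-0.017, 0.773, 0.635, 0.918], [0.0, 0.0, 0.0, 1.0]] ['pixels', 'fx', 'fy', 'cx', 'cy', 'extrinsics']
{'t': 0.1, 'joint_positions': array([-1.26089604,  0.38417167,  0.01633103,  1.37105094, -0.00627599,
        1.38821389, -0.04646886]), 'joint_velocities': array([-7.36676552e-04, -2.53953756e-03,  4.04704997e-05, -2.21555916e-03,
       -8.23650739e-05,  1.14674209e-03, -1.88259453e-03]), 'effort': array([ 3.51532282e-03, -6.29124427e+01,  8.48037433e-01, -3.72758353e+01,
        1.69675931e-02,  1.04184341e-02,  1.09870317e-05]), 'position': array([0.22742165, 0.58166026, 0.23036672]), 'tcp_rot': array([-1.49370734e-04,  1.85253876e-01,  9.82690285e-01, -8.84827768e-04]), 'wrist_force': array([-0.57330299,  0.15429214,  0.19071865]), 'moment': array([ 0.00214316, -0.03747194, -0.04180762]), 'grasp_force': 0.0, 'gripper_width': 0.08555645030508223} 0.0187
```

View pics/top0.png

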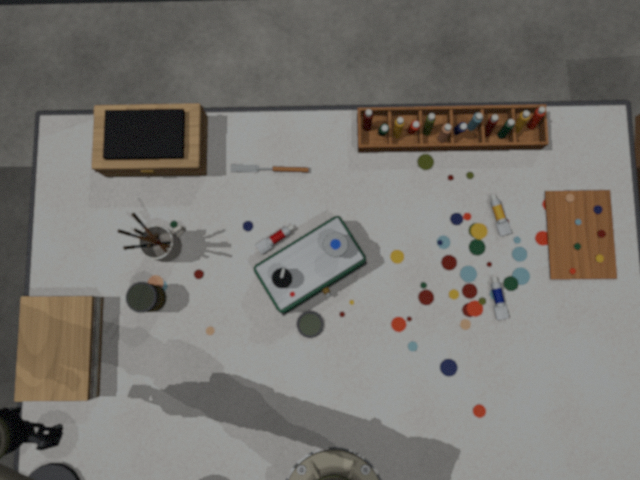

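View pics/side0.png

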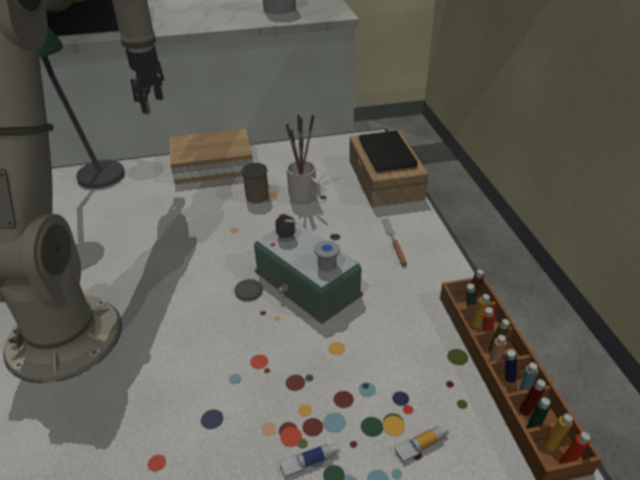

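The top view shows the can with the blue plunger dot at about (336,244), the black cap at (282,278) with its line towards (284,268), and the red dot at (293,294). The side view has the dot at (327,248) and the cap at (286,226).

```bash
cat > m.py <<'E'
from h import *
def blob(s,mask,c,rad):
    m=np.zeros_like(mask,np.uint8); cv2.circle(m,c,rad,255,-1); m&=mask.astype(np.uint8)*255
    n,l,st,ce=cv2.connectedComponentsWithStats(m); i=1+np.argmax(st[1:,4]); return ce[i],st[i,4]
def hsv(s): return [x.astype(int) for x in cv2.split(cv2.cvtColor(s["pixels"],cv2.COLOR_BGR2HSV))]
E
python3 - <<'E'
from m import *
S={n:snap(n) for n in("top","side")}
C={"top":[(336,244),(282,278),(292,295)],"side":[(327,248),(286,226),(274,244)]}
P={}
for n,s in S.items():
    H,Sa,V=hsv(s)
    for nm,m,c,rad,z in[("dot",(H>100)&(H<130)&(Sa>120),C[n][0],14,.15),("cap",V<60,C[n][1],16,.14),("red",((H<10)|(H>170))&(Sa>80),C[n][2],8,.1)]:
        try: ce,a=blob(s,m,c,rad); print(n,nm,ce.round(1),a,onz(s,*ce,z).round(4))
        except Exception as e: print(n,nm,e)
    # deck & can green contour
    g=((H>60)&(H<95)&(Sa>60)).astype(np.uint8)
im=cv2.resize(S["top"]["pixels"][205:325,235:385],None,fx=5,fy=5,interpolation=cv2.INTER_CUBIC); cv2.imwrite("pics/c1.png",im)
E
```

```text
top dot [335.  243.8] 68 [ 0.5844 -0.0097  0.15  ]
top cap [281.7 278.5] 245 [0.5096 0.1087 0.14  ]
top red [292.  293.5] 16 [0.478 0.089 0.1  ]
side dot [326.4 247.5] 46 [ 0.5842 -0.0073  0.15  ]
side cap [284.5 227.5] 317 [0.5087 0.0962 0.14  ]
side red [272.5 244.2] 10 [0.4776 0.0919 0.1   ]
```

View pics/c1.png

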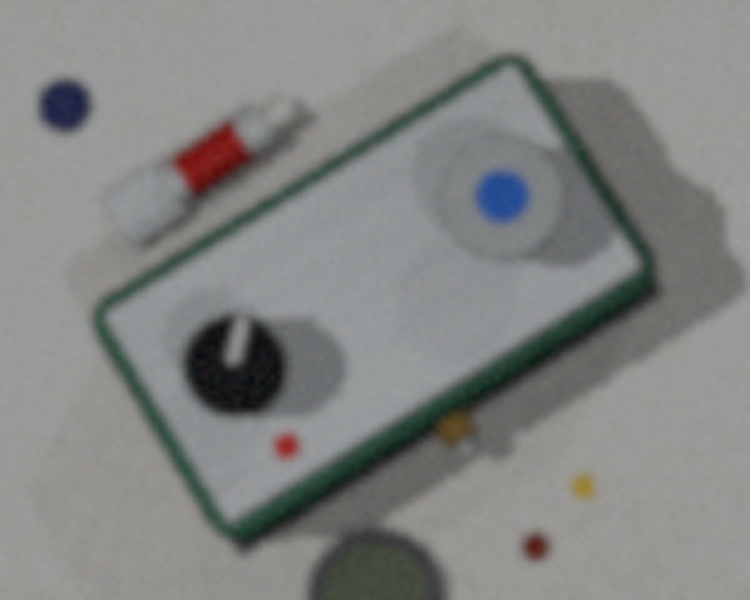

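The crop shows the white line pointing up at crop (241,318) from the cap centre (234,362), and the red dot at (287,446). The plunger-to-red-dot distance is 145.3 mm against the expected 145.6, so can yaw is about -149°, the cap axis about (0.511, 0.110) and the cap angle about 2.44 rad.

Request:
send_rows([
  [0, 0, 0, -20, -15, 0, 1],
  [0, 0, 0, -36, -28, 0, 1],
  [0, 0, 0, -36, -28, 0, 1],
  [0, 0, 0, -36, -28, 0, 1],
  [0, 0, 0, -36, -28, 0, 1],
  [0, 0, 0, -36, -28, 0, 1],
  [0, 0, 0, -36, -28, 0, 1],
  [0, 0, 0, -36, -28, 0, 1],
  [0, 0, 0, -36, -28, 0, 1],
  [0, 0, 0, -36, -28, 0, 1],
  [0, 0, 0, -36, -28, 0, 1],
  [0, 0, 0, -36, -28, 0, 1],
], newtons=40)

```text
t: 1.4
position: [0.4979, 0.128, 0.2314]
tcp_rot: [0.0, 0.185, 0.983, 0.0]
wrist_force: [0.4, 0.2, -0.1]
gripper_width: 0.0004
grasp_force: 0.0
```

```bash
cat >> h.py <<'E'
from scipy.spatial.transform import Rotation as R
def tool(p,st=None):
    st=st or r.get_state(); q=st["tcp_rot"]; M=R.from_quat([*q[1:],q[0]])
    print("pos",st["position"].round(4),"to go mm",(M.inv().apply(np.array(p)-st["position"])*1000).round(1),"yaw y",np.degrees(np.arctan2(*M.as_matrix()[[1,0],1])).round(2),"z",M.as_matrix()[:,2].round(3),"j",st["joint_positions"].round(2),"F",st["wrist_force"].round(1),"M",st["moment"].round(2),"w",st["gripper_width"],st["grasp_force"],"t",st["t"])
E
python3 -c "
from h import *
tool([.5843,-.0085,.19])"
```

```text
pos [0.4979 0.128  0.2314] to go mm [-130.1  -95.7   41.4] yaw y 68.65 z [ 0.  0. -1.] j [-0.65  0.14  0.38  1.69 -0.05  1.32  0.93] F [ 0.4  0.2 -0.1] M [ 0.08 -0.05  0.01] w 0.00037470379823547836 0.0 t 1.4
```

Request:
send_rows([
  [0, 0, 0, -36, -26, 5, 1],
  [0, 0, 0, -36, -26, 10, 1],
  [0, 0, 0, -34, -26, 12, 1],
  [0, 0, 0, -18, -13, 12, 1],
  [0, 0, 0, -6, -5, 12, 1],
  [0, 0, 0, 0, 0, 12, 1],
  [0, 0, 0, 0, 0, 6, 1],
  [0, 0, 0, 0, 0, 0, 1],
  [0, 0, 0, 0, 0, 0, 1],
])

```text
t: 2.3
position: [0.5834, -0.0054, 0.1627]
tcp_rot: [0.0, 0.184, 0.983, 0.0]
wrist_force: [0.4, -1.0, -0.3]
gripper_width: -0.0002
grasp_force: 0.0
```

```bash
python3 -c "
from h import *
tool([.5843,-.0085,.150])
s=snap('side'); cv2.imwrite('pics/s1.png',cv2.resize(s['pixels'][180:330,230:380],None,fx=4,fy=4))"
```

```text
pos [ 0.5834 -0.0054  0.1627] to go mm [-2.  -2.6 12.7] yaw y 68.77 z [ 0.     0.001 -1.   ] j [-0.41  0.36  0.47  1.61 -0.17  1.22  1.29] F [ 0.4 -1.  -0.3] M [-0.05  0.01 -0.01] w -0.00021983816846583943 0.0 t 2.3
```

View pics/s1.png

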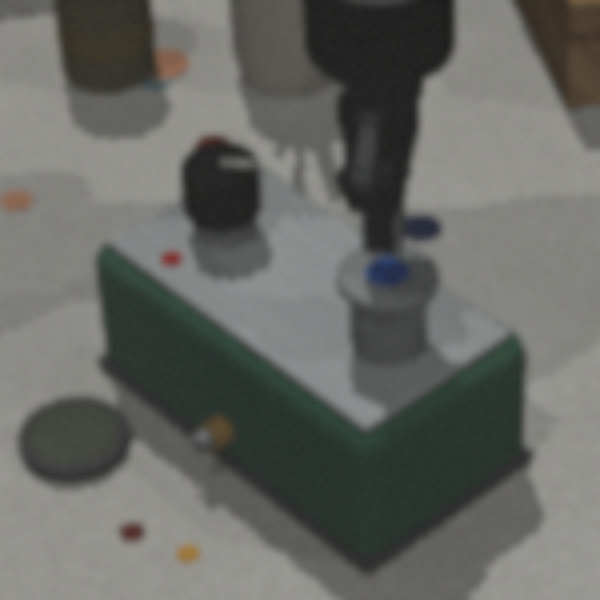

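The fingertips, at crop (383,245), hang just above the blue dot at (388,270), so I can press.

Request:
send_rows([
  [0, 0, 0, -2, -2, 4, 1],
  [0, 0, 0, 0, 0, 6, 1],
  [0, 0, 0, 0, 0, 4, 1],
  [0, 0, 0, 0, 0, 3, 1],
  [0, 0, 0, 0, 0, 3, 1],
  [0, 0, 0, 0, 0, 2, 1],
  [0, 0, 0, 0, 0, 2, 1],
  [0, 0, 0, 0, 0, 2, 1],
  [0, 0, 0, 0, 0, 1, 1],
  [0, 0, 0, 0, 0, 0, 1],
])

```text
t: 3.35
position: [0.5847, -0.0097, 0.1357]
tcp_rot: [0.0, 0.185, 0.983, 0.0]
wrist_force: [-1.4, -1.0, 6.3]
gripper_width: -0.0003
grasp_force: 3.6
```

Request:
send_rows([
  [0, 0, 0, 0, 0, 1, 1],
  [0, 0, 0, 0, 0, 1, 1],
  [0, 0, 0, 0, 0, 1, 1],
  [0, 0, 0, 0, 0, 0, 1],
  [0, 0, 0, 0, 0, 0, 1],
])

```text
t: 3.85
position: [0.5848, -0.0097, 0.1349]
tcp_rot: [0.001, 0.185, 0.983, 0.001]
wrist_force: [-11.2, 0.3, 22.3]
gripper_width: -0.0
grasp_force: 11.8
```

At 22 N the tip reads 134.9 mm, so the plunger is on its stop. I'll lift straight up and move over the cap.

Request:
send_rows([
  [0, 0, 0, 0, 0, -4, 1],
  [0, 0, 0, 0, 0, -8, 1],
  [0, 0, 0, 0, 0, -12, 1],
  [0, 0, 0, 0, 0, -20, 1],
  [0, 0, 0, 0, 0, -25, 1],
  [0, 0, 0, 0, 0, 0, 0.5],
])

```text
t: 4.45
position: [0.5863, -0.0097, 0.2049]
tcp_rot: [0.002, 0.185, 0.983, 0.001]
wrist_force: [1.0, 1.0, 0.4]
gripper_width: 0.0134
grasp_force: 0.0
```

```bash
python3 -c "
from m import *
tool([.5115,.1105,.200])
for n,c,cc in(('side',(327,248),(286,226)),('top',(336,244),(282,278))):
    s=snap(n);H,Sa,V=hsv(s)
    try: ce,a=blob(s,(H>100)&(H<130)&(Sa>120),c,14);print(n,ce,a,onz(s,*ce,.15))
    except Exception as e: print(n,e)
"
```

```text
pos [ 0.5863 -0.0097  0.2049] to go mm [113.4  84.7   4.6] yaw y 68.64 z [ 0.005  0.    -1.   ] j [-0.41  0.33  0.48  1.55 -0.16  1.3   1.28] F [1.  1.  0.4] M [ 0.01 -0.   -0.01] w 0.013437800741645394 0.0 t 4.45
side [326.44680851 247.44680851] 47 [ 0.58431911 -0.00718994  0.15      ]
top attempt to get argmax of an empty sequence
```

The plunger dot is back at (326.4, 247.4), its original pixel. Next I go above the cap with the gripper open, turning about 20° anticlockwise.

Request:
send_rows([
  [0, 0, 0, 20, 15, 0, 0],
  [0, 0, 0, 35, 26, 0, 0],
  [0, 0, 0, 35, 26, 0, 0],
  [0, 0, 0, 17, 13, 0, 0],
  [0, 0, 0, 6, 5, 0, 0],
  [0, 0, -0.12, 0, 0, 0, 0],
  [0, 0, -0.12, 0, 0, 0, 0],
  [0, 0, -0.11, 0, 0, 0, 0],
  [0, 0, 0, 0, 0, 0, 0],
  [0, 0, 0, 0, 0, 0, 0],
])

```text
t: 5.55
position: [0.5104, 0.1099, 0.2007]
tcp_rot: [-0.0, 0.014, 1.0, -0.0]
wrist_force: [-0.6, -0.2, -0.2]
gripper_width: 0.0853
grasp_force: 0.0
```

```bash
python3 -c "
from m import *
tool([.5115,.1105,.1185])
s=snap('side'); cv2.imwrite('pics/s2.png',cv2.resize(s['pixels'][160:310,210:360],None,fx=4,fy=4))
print(proj(s,[.5115,.1105,.148]),proj(s,[.5115,.1105,.114]))
"
```

```text
pos [0.5104 0.1099 0.2007] to go mm [-1.2  0.7 82.2] yaw y 88.44 z [-0.001 -0.001 -1.   ] j [-0.6   0.18  0.37  1.71 -0.07  1.26  1.33] F [-0.6 -0.2 -0.2] M [0.02 0.01 0.03] w 0.08531477307557545 0.0 t 5.55
(np.float64(284.51876511163425), np.float64(220.8609819954625)) (np.float64(285.3844658242361), np.float64(232.5507320484613))
```

View pics/s2.png

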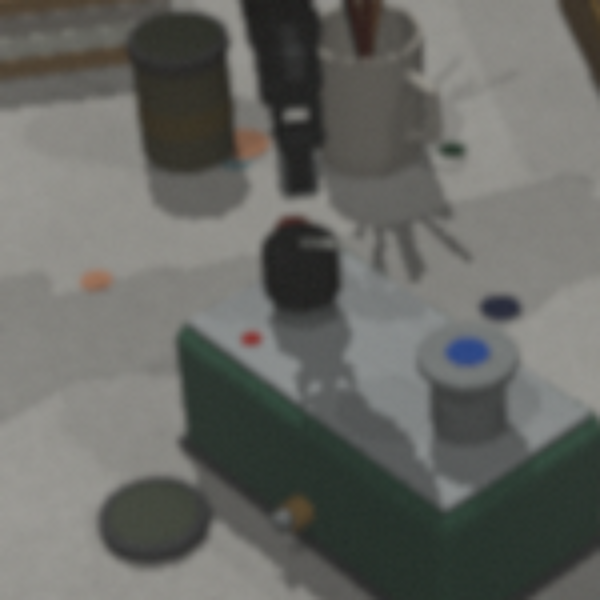

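The cap sits where predicted: its top centre is near crop (301,243), and its line points right to (338,244). The fingers are aligned, so I'll descend and grip.

Request:
send_rows([
  [0, 0, 0, -1, 0.5, 10, 0],
  [0, 0, 0, 0, 0, 20, 0],
  [0, 0, 0, 0, 0, 20, 0],
  [0, 0, 0, 0, 0, 16, 0],
  [0, 0, 0, 0, 0, 10, 0],
  [0, 0, 0, 0, 0, 6, 0],
  [0, 0, 0, 0, 0, 0, 0],
  [0, 0, 0, 0, 0, 0, 0.3],
  [0, 0, 0, 0, 0, 0, 1],
  [0, 0, 0, 0, 0, 0, 1],
  [0, 0, 0, 0, 0, 0, 1],
  [0, 0, 0, 0, 0, 0, 1],
], newtons=40)

```text
t: 6.8
position: [0.512, 0.109, 0.1208]
tcp_rot: [0.001, 0.013, 1.0, -0.001]
wrist_force: [-3.7, -6.5, 10.9]
gripper_width: 0.0428
grasp_force: 39.7
```

```bash
python3 -c "
from m import *
tool([.5115,.1105,.1176])
"
```

```text
pos [0.512  0.109  0.1208] to go mm [0.6 1.5 3.2] yaw y 88.57 z [ 0.001 -0.001 -1.   ] j [-0.59  0.26  0.37  1.81 -0.1   1.09  1.36] F [-3.7 -6.5 10.9] M [-1.66  0.77 -0.08] w 0.04284764929543716 39.67721700668335 t 6.8
```

The grip sits a little high, because the pads stand back when part open. I'll release, lower 7 mm, shift 1.5 mm in y and grip again.

Request:
send_rows([
  [0, 0, 0, 0, 0, 0, 0.2],
  [0, 0, 0, 0, 0, 0, 0.2],
  [0, 0, 0, 0, -1.5, 3, 0.2],
  [0, 0, 0, 0, 0, 4, 0.2],
  [0, 0, 0, 0, 0, 0, 0.2],
  [0, 0, 0, 0, 0, 0, 1],
  [0, 0, 0, 0, 0, 0, 1],
  [0, 0, 0, 0, 0, 0, 1],
  [0, 0, 0, 0, 0, 0, 1],
], newtons=40)

```text
t: 7.7
position: [0.5113, 0.109, 0.1126]
tcp_rot: [-0.0, 0.012, 1.0, -0.0]
wrist_force: [-2.3, -5.3, 5.5]
gripper_width: 0.0434
grasp_force: 40.4
```

```bash
python3 -c "
from m import *
tool([.5115,.1105,.112])
"
```

```text
pos [0.5113 0.109  0.1126] to go mm [-0.1  1.5  0.6] yaw y 88.65 z [-0.    -0.001 -1.   ] j [-0.58  0.27  0.37  1.82 -0.11  1.07  1.37] F [-2.3 -5.3  5.5] M [-0.83  0.61  0.02] w 0.04338638285842783 40.35128474235535 t 7.7
```

Request:
send_rows([
  [0, 0, 0.07, 0, 0, 0, 1],
  [0, 0, 0.14, 0, 0, 0.1, 1],
  [0, 0, 0.14, 0, 0, 0.1, 1],
  [0, 0, 0.14, 0, 0, 0.1, 1],
  [0, 0, 0.14, 0, 0, 0.1, 1],
  [0, 0, 0.14, 0, 0, 0.1, 1],
  [0, 0, 0.14, 0, 0, 0.1, 1],
  [0, 0, 0.14, 0, 0, 0.1, 1],
  [0, 0, 0.14, 0, 0, 0.1, 1],
  [0, 0, 0.14, 0, 0, 0.2, 1],
  [0, 0, 0.14, 0, 0, 0.2, 1],
  [0, 0, 0.14, 0, 0, 0.2, 1],
])

```text
t: 8.9
position: [0.512, 0.1096, 0.1111]
tcp_rot: [0.001, 0.731, 0.683, 0.001]
wrist_force: [1.1, -1.9, 2.0]
gripper_width: 0.0432
grasp_force: 40.5
```

```bash
python3 -c "
from m import *
tool([.5113,.109,.112])
s=snap('side'); cv2.imwrite('pics/s3.png',cv2.resize(s['pixels'][190:265,240:340],None,fx=7,fy=7,interpolation=cv2.INTER_CUBIC))
"
```

```text
pos [0.512  0.1096 0.1111] to go mm [-0.7 -0.7 -0.9] yaw y -3.88 z [ 0.001 -0.    -1.   ] j [-0.79  0.29  0.61  1.83 -0.19  1.07 -0.17] F [ 1.1 -1.9  2. ] M [-0.45 -0.24  0.04] w 0.04324108808804411 40.49253165721893 t 8.9
```

View pics/s3.png

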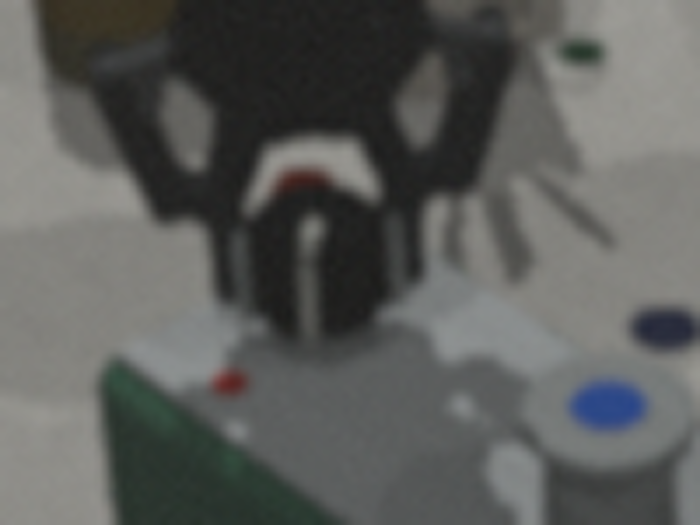

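The white line now faces the side camera, running down at crop x≈310, with the red dot at (230,383). The cap has turned with the tool with no slip, and about 47° remains.

Request:
send_rows([
  [0, 0, 0.14, 0, 0, 0.2, 1],
  [0, 0, 0.14, 0, 0, 0.1, 1],
  [0, 0, 0.14, 0, 0, 0.1, 1],
  [0, 0, 0.14, 0, 0, 0.1, 1],
  [0, 0, 0.1, 0, 0, 0.1, 1],
  [0, 0, 0, 0, 0, 0, 1],
])

```text
t: 9.55
position: [0.5124, 0.1094, 0.1105]
tcp_rot: [0.001, 0.911, 0.412, 0.001]
wrist_force: [5.1, -2.6, -1.4]
gripper_width: 0.0431
grasp_force: 40.7
```

```bash
python3 -c "
from m import *
tool([.5113,.109,.112])
"
```

```text
pos [0.5124 0.1094 0.1105] to go mm [-1.  -0.5 -1.5] yaw y -41.33 z [ 0.002 -0.001 -1.   ] j [-0.88  0.31  0.73  1.84 -0.24  1.08 -0.78] F [ 5.1 -2.6 -1.4] M [-0.57 -1.05 -0.09] w 0.04314473359552795 40.68952023983002 t 9.55
```

Request:
send_rows([
  [0, 0, 0.04, 0, 0, 0, 1],
  [0, 0, 0.04, 0, 0, 0, 1],
  [0, 0, 0.03, 0, 0, 0, 1],
  [0, 0, 0, 0, 0, 0, 1],
])

```text
t: 9.95
position: [0.5124, 0.1094, 0.1105]
tcp_rot: [0.001, 0.932, 0.364, 0.001]
wrist_force: [5.6, -3.5, -1.7]
gripper_width: 0.0428
grasp_force: 40.9
```

```bash
python3 -c "
from m import *
tool([.5113,.109,.112])
"
```

```text
pos [0.5124 0.1094 0.1105] to go mm [-1.1 -0.4 -1.5] yaw y -47.37 z [ 0.002 -0.001 -1.   ] j [-0.9   0.32  0.75  1.84 -0.24  1.08 -0.88] F [ 5.6 -3.5 -1.7] M [-0.76 -1.17  0.66] w 0.042835080177815066 40.89939773082733 t 9.95
```

Request:
send_rows([
  [0, 0, 0.02, 0, 0, 0, 1],
  [0, 0, 0, 0, 0, 0, 1],
])

```text
t: 10.15
position: [0.5124, 0.1094, 0.1105]
tcp_rot: [0.001, 0.935, 0.355, 0.001]
wrist_force: [5.7, -3.0, -1.9]
gripper_width: 0.043
grasp_force: 40.9
```

```bash
python3 -c "
from m import *
tool([.5113,.109,.112])
s=snap('side'); cv2.imwrite('pics/s4.png',cv2.resize(s['pixels'][190:265,240:340],None,fx=7,fy=7,interpolation=cv2.INTER_CUBIC))
"
```

```text
pos [0.5124 0.1094 0.1105] to go mm [-1.1 -0.4 -1.5] yaw y -48.43 z [ 0.002 -0.001 -1.   ] j [-0.9   0.32  0.75  1.84 -0.25  1.08 -0.9 ] F [ 5.7 -3.  -1.9] M [-0.77 -1.2   1.17] w 0.04302213683274739 40.90887665748596 t 10.15
```

View pics/s4.png

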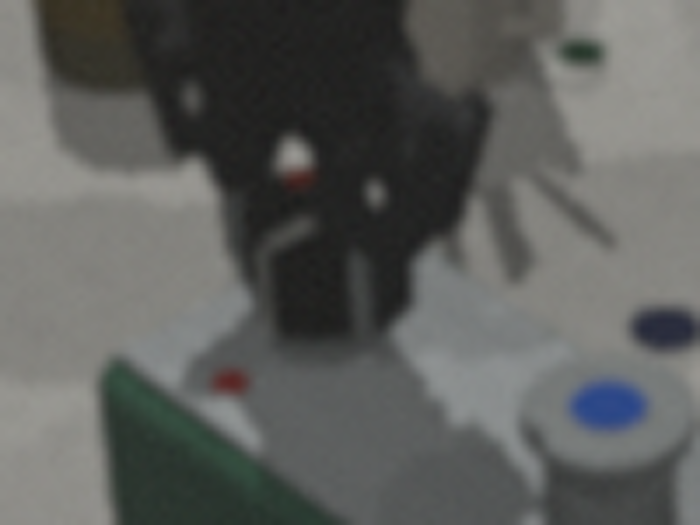

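The line points at the red dot (line end at crop (263,250), dot at (230,382)), and the moment climbs linearly, so the cap is on its hard stop. I'll unload in small steps to find the tool yaw at zero moment.

Request:
send_rows([
  [0, 0, -0.02, 0, 0, 0, 1],
  [0, 0, 0, 0, 0, 0, 1],
])

```text
t: 10.4
position: [0.5124, 0.1094, 0.1105]
tcp_rot: [0.001, 0.931, 0.364, 0.001]
wrist_force: [5.7, -3.5, -1.5]
gripper_width: 0.0432
grasp_force: 40.9
```

```bash
python3 -c "
from m import *
tool([.5113,.109,.112])
s=r.snapshot('side')
p=onz(s,240+265/7,190+250/7,.146); print(p, np.degrees(np.arctan2(p[1]-.1095,p[0]-.512)))
"
```

```text
pos [0.5124 0.1094 0.1105] to go mm [-1.  -0.5 -1.5] yaw y -47.27 z [ 0.002 -0.001 -1.   ] j [-0.9   0.32  0.75  1.84 -0.24  1.08 -0.88] F [ 5.7 -3.5 -1.5] M [-0.75 -1.15  0.61] w 0.04321065675022945 40.91117262840271 t 10.4
[0.49415378 0.09842244 0.146     ] -148.17116531133564
```

Request:
send_rows([
  [0, 0, -0.02, 0, 0, 0, 1],
  [0, 0, 0, 0, 0, 0, 1],
])

```text
t: 10.65
position: [0.5124, 0.1094, 0.1105]
tcp_rot: [0.001, 0.928, 0.373, 0.001]
wrist_force: [5.3, -3.2, -3.0]
gripper_width: 0.0431
grasp_force: 40.9
```

```bash
python3 -c "
from m import *
tool([.5113,.109,.112])
"
```

```text
pos [0.5124 0.1094 0.1105] to go mm [-1.  -0.5 -1.5] yaw y -46.19 z [ 0.002 -0.    -1.   ] j [-0.89  0.32  0.75  1.84 -0.24  1.08 -0.86] F [ 5.3 -3.2 -3. ] M [-0.54 -1.16  0.08] w 0.04306541922855763 40.92123806476593 t 10.65
```

No slip: the moment returned elastically, which puts the bottomed-out tool yaw at -46.0°. The back-off target is yaw 44.0°.

Request:
send_rows([
  [0, 0, -0.07, 0, 0, 0, 1],
  [0, 0, -0.14, 0, 0, 0, 1],
  [0, 0, -0.14, 0, 0, -0.1, 1],
  [0, 0, -0.14, 0, 0, -0.2, 1],
  [0, 0, -0.14, 0, 0, -0.1, 1],
  [0, 0, -0.14, 0, 0, -0.2, 1],
  [0, 0, -0.14, 0, 0, -0.1, 1],
  [0, 0, -0.14, 0, 0, -0.2, 1],
  [0, 0, -0.14, 0, 0, -0.1, 1],
  [0, 0, -0.14, 0, 0, -0.2, 1],
  [0, 0, -0.14, 0, 0, -0.1, 1],
  [0, 0, -0.08, 0, 0, 0, 1],
])

```text
t: 11.85
position: [0.5115, 0.1094, 0.1118]
tcp_rot: [0.0, 0.4, 0.917, 0.0]
wrist_force: [0.7, -3.4, 4.1]
gripper_width: 0.0431
grasp_force: 41.3
```

Request:
send_rows([
  [0, 0, -0.02, 0, 0, 0, 1],
  [0, 0, 0, 0, 0, 0, 1],
  [0, 0, 0, 0, 0, 0, 1],
])

```text
t: 12.15
position: [0.5115, 0.1095, 0.1118]
tcp_rot: [0.0, 0.395, 0.918, -0.0]
wrist_force: [-0.7, -3.0, 5.1]
gripper_width: 0.0431
grasp_force: 41.5
```

```bash
python3 -c "
from m import *
tool([.5113,.109,.112])
"
```

```text
pos [0.5115 0.1095 0.1118] to go mm [-0.2 -0.5 -0.2] yaw y 43.41 z [ 0. -0. -1.] j [-0.68  0.28  0.48  1.83 -0.14  1.07  0.61] F [-0.7 -3.   5.1] M [-0.78 -0.05  0.04] w 0.04310059204497653 41.52901768684387 t 12.15
```

Request:
send_rows([
  [0, 0, -0.012, 0, 0, 0, 1],
  [0, 0, 0, 0, 0, 0, 1],
  [0, 0, 0, 0, 0, 0, 1],
])

```text
t: 12.45
position: [0.5115, 0.1095, 0.1118]
tcp_rot: [0.0, 0.39, 0.921, -0.0]
wrist_force: [-0.4, -4.0, 5.1]
gripper_width: 0.0431
grasp_force: 41.7
```

```bash
python3 -c "
from m import *
tool([.5113,.109,.112])
s=snap('side'); cv2.imwrite('pics/s5.png',cv2.resize(s['pixels'][180:270,235:355],None,fx=6,fy=6,interpolation=cv2.INTER_CUBIC))
H,Sa,V=hsv(s); print(blob(s,(H>100)&(H<130)&(Sa>120),(327,248),14))
"
```

```text
pos [0.5115 0.1095 0.1118] to go mm [-0.2 -0.5 -0.2] yaw y 44.11 z [ 0. -0. -1.] j [-0.68  0.28  0.48  1.83 -0.14  1.07  0.62] F [-0.4 -4.   5.1] M [-0.79  0.07  0.01] w 0.04311530131040203 41.65228486061096 t 12.45
(array([326.44680851, 247.44680851]), np.int32(47))
```

View pics/s5.png

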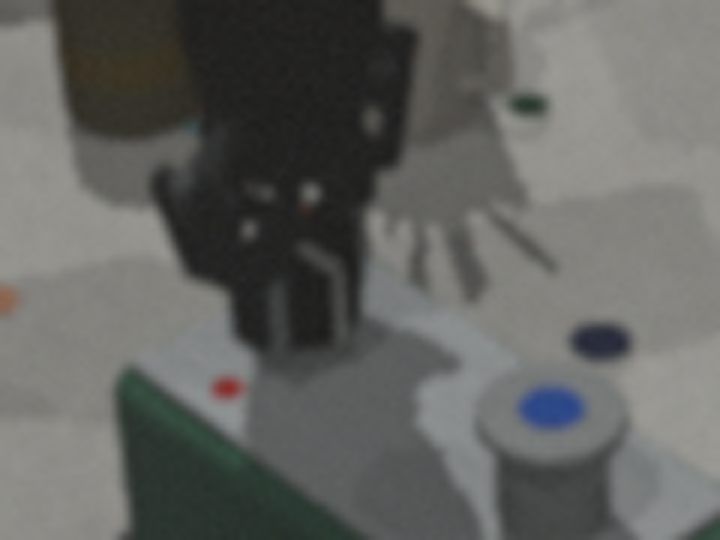

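The line runs from crop (303,247) to (340,268), towards the plunger dot at (551,408), which is fully up. That is a quarter turn off the red dot at (227,388), with the cap still gripped, so I'm handing in.

```bash
python3 -c "
from workcell import r
print(r.close_job())"
```

```text
the job is handed in; nothing more can be done
None
```

The job is handed in: the plunger was pressed to its stop and came back up, and the cap was bottomed out, backed off a quarter turn (about 90° by tool yaw) and is still gripped and held still.

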